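# Close a watch case in the bench press

### The job

A watch is loaded in the tray of the grey bench press: push the tray fully home under the ram. Then flip the steel safety catch right over towards the front, away from the lever it blocks, and pull the T-handled lever forward as far as it goes. The lever springs back, so finish while still holding it there; leave the small things around the press where they are.

Things in the scene. Friction and masses are not known exactly. Their poses are not given: they have to be found in the camera images.
- press: fixed grey press, base 200 x 260 x 20 mm; a C-frame over the ram, 80 mm wide along y (y -40 to +40 mm), x -35 to +80 mm, 180 mm high. Origin on the table under the ram's axis. In its frame x points to its back (roughly away from the robot), y to the tray's side (the robot's left), z up. It stands turned up to 0.25 rad either way.
- tray (a joint): how far the aluminium tray (58 mm wide, top 39 mm above the table, a 42 mm watch clamped on it) is out, in m: 0 fully home against its stop, at most 0.08; it slides along +y of the press as it comes out; friction about 1.5 N and it stays where left.
- tray_post (a point): centre of the top of the upright steel post on the tray's outer end, 14 mm diameter, 50 mm tall, its top 89 mm above the table. Tray home: at (0, 115, 89) mm in the press frame, 75 mm from the C-frame's side.
- catch (a joint): angle of the safety catch in rad: 0 = on, its steel strut (76 mm long from the hinge, 10 mm wide) lies level towards the back with its end 3 to 4 mm in front of the lever's arm and stops the lever; grows as it is flipped up and over towards the press's front; 2.75 = its stop, lying forward, clear. It weighs 60 g, turns freely and falls to either side by its own weight: upright is at 1.44.
- catch_grip (a point): centre of the catch's cross pin, 12 mm diameter, 26 mm long along the press's y, 45 mm from the catch's hinge. When on it lies 136 mm above the table at (5, -115) mm; at angle a it is at x = -40 - 45 sin(a - 1.44), z = 130 + 45 cos(a - 1.44) mm in the press frame.
- catch_hinge (a point): the catch's hinge, at (-40, -115, 130) mm in the press frame, on a post (20 x 8 mm, up to 141 mm above the table) at y = -105 to -97 mm; the axis is parallel to the press's y.
- lever (a joint): angle of the lever in rad: 0 = rest, leaning back 0.30 from upright; grows as its grip is pulled to the front and down; 1.0 = its stop. A spring pulls it back, about 2.5 N at the grip at 0, rising to 7 N at 1.0.
- lever_grip (a point): centre of the lever's black cross grip (T handle), a cylinder 24 mm diameter and 44 mm long along the press's y with flat ends, 160 mm from the lever's hinge on a 12 mm round arm. At rest at (82, -115, 253) mm in the press frame; at angle a it is at x = 35 - 160 sin(a - 0.30), z = 100 + 160 cos(a - 0.30) mm; at the stop (-68, -115, 222) mm.
- lever_hinge (a point): the lever's hinge, at (35, -115, 100) mm in the press frame; axis parallel to the press's y.
- screwdriver: loose bystander: screwdriver 150 mm long, lying in front of the press (towards the robot)
- loupe: loose bystander: black eyeglass cone, 38 mm wide, 26 mm high, in front of the press's open tray; origin at the centre of its underside
- jar: loose bystander: amber jar with white lid, 44 mm wide, 60 mm high, behind the tray; origin at the centre of its underside
- oil_bottle: loose bystander: white bottle, 34 mm wide, 90 mm high, behind the press's column; origin at the centre of its underside
- spare_case: loose bystander: spare brass watch case, a 42 mm disc, 12 mm high, in front of the press on the lever side; origin at the centre of its underside
- case_ring: loose bystander: plastic ring, 56 mm outside, 14 mm high, beyond the lever side of the press; origin at the centre of its underside
- tin: loose bystander: flat round tin, 60 mm wide, 22 mm high, behind and beyond the tray; origin at the centre of its underside

How it is judged:
By the outcome, as a careful person would: the job done as asked, in the order asked, and still so for the second after the job is handed in, while the arm keeps its last pose, push and grip.
It also fails if it takes over 67 s, if anything falls off the work surface, if the arm or the gripper's body presses on something with over 40 N, if the wrist force passes 120 N, or if a joint passes its speed limit or range.

### The arm

A 6-joint arm with a two-finger parallel gripper is mounted at the origin on the work surface. World frame = base frame: x ahead of the robot, y to its left, z up, the work surface at z = 0. Lengths are in m, angles in rad, forces in N, time in s.
With the tool pointing down it reaches from about 0.35 to 0.775 m from the base axis. Payload 5.5 kg.
Tool frame: the origin (TCP) lies between the finger pads; the fingertips stand 11 mm ahead of it and the grasp point (between the pads) lies 8 mm behind it (robot.finger_overhang is the distance from the TCP to the fingertips, in m); z points along the fingers, y is the direction in which the jaws open and shut (so a half turn about z gives the same grasp; the last joint's range is limited). The gripper opens to 85 mm and grips with 20 to 120 N. Pads are 22 mm wide; open, the fingers measure 114 mm over their backs; the gripper's body (76 mm by 85 mm) begins 54 mm behind the grasp point. The pads swing forward as they close: fully open they stand 13 mm farther back than shut.
Start: joints at [1.171, 0.313, 0.046, 1.304, 0, 1.431], TCP at [0.148, 0.556, 0.242] pointing down, gripper open.
Joint ranges: [-2.76, 2.76], [-0.86, 1.69], [-1.03, 1.26], [-2.2, 2.34], [-1.47, 1.5], [-3.14, 3.14]. Speed limits (rad/s): [2.57, 2.57, 3.14, 3.14, 3.14, 3.14].

### API

Orientations are given as a rotation vector (axis times angle).
In Python, from bench import robot gives the robot as it stands.
- The arm moves only by the tool carry_out, never from a script. Its argument "series" is a list of rows, each an object of numbers: "dx", "dy", "dz": the shift along the tool's x, y, z in cm; "spin": the turn about the tool's z in rad; "gripper": the opening in per cent of the stroke, from 0 (shut) to 100 (fully open). A call has 1 to 12 rows; each row shifts and turns the pose as measured when the row begins, along the tool's axes as they then stand; what a row does not reach is not made up. A row lasts 1/8 s, in which the tool goes at most 62.5 mm and 10.7 degrees, less where a joint would pass 70% of its speed; a pose out of reach is approached as far as the arm can. A call with a gripper value outside its range is refused whole. The fingers move at their own pace and stop on an object; "force" is the grip in N (left out, the last holds). Time passes only in rows, so rows that do not move let the fingers close. It gives the time, the measured TCP pose, the force and the opening at its end, in the units of the state.
- robot.get_obs(): the state, without advancing time (a new reading comes with each control period).
- robot.read_camera(name): name is "side" or "top" or "wrist"; returns the picture (480x640x3 uint8, red, green, blue); there is no depth.
- robot.camera_info(name): a dict with "camera_matrix" (3x3 intrinsics, pixels), "xyz" and "attitude" of the camera in the world. Camera axes: x right, y down, z forward; pixel columns grow to the right and rows downward; lengths in m; the calibration is good to about 2 mm. A picture is of the moment at which its call begins: read the wrist's pose just before it. camera_info takes no time and is no camera call; for the wrist camera it gives the pose at the moment of the call.
- robot.sign_off(): hands the job in, once; it reports no verdict.
The state is a dict: "t": time; "joint_pos": joint angles; "qvel": joint speeds; "effort": joint torques, N m; "ee_pos": TCP position; "ee_rot": TCP orientation; "force": force on the tool from outside, world axes, zero at the start; "moment": the same for the moment, N m; "gripper_width": finger opening in m.
Only numpy, scipy, OpenCV 4.12 (cv2) and the standard library are available. Lean on these libraries where they do the work, as an engineer would, in place of code of your own. Each camera call takes 0.05 s, during which the arm holds its last target. There are 200 camera calls.

## Working session

There is one attempt and no reset: what is moved stays moved. The work goes in short steps, Python scripts to look and compute and a tool call to move; the robot and the scene stay as the last step left them, time stands still between calls to the robot, and variables do not carry over. Pictures are saved under pics/ and viewed, about 8 in all and at most 12, crops included, and the job is handed in when it is done.

Besides the shell and the picture viewer there is one more tool, called after "Request:" in YAML: its name, and indented under it one key for each argument. carry_out: Moves the arm, as the interface text tells. Its arguments: {"type":"object","properties":{"series":{"type":"array"},"force":{"type":"number"}},"required":["series"]}

```bash
mkdir -p pics; cat > h.py <<'E'
import numpy as np, cv2
from bench import robot
from scipy.spatial.transform import Rotation as R
def snap(c,f):
    im=robot.read_camera(c); cv2.imwrite(f'pics/{f}.png',im[:,:,::-1]); return im
E
python3 - <<'E'
from h import *
np.set_printoptions(precision=4,suppress=True)
print(robot.get_obs())
for c in('top','side','wrist'):
    print(c,robot.camera_info(c))
snap('top','top0');snap('side','side0')
E
```

```text
{'t': 0.0, 'joint_pos': array([ 1.1714,  0.314 ,  0.045 ,  1.3036, -0.    ,  1.4312]), 'qvel': array([ 0.0001,  0.0011, -0.0006,  0.0021,  0.0001,  0.0015]), 'effort': array([  0.0011, -48.0627,  29.8534,   0.0193,  -0.0001,  -0.    ]), 'ee_pos': array([0.1475, 0.5553, 0.2414]), 'ee_rot': array([-0.407 , -3.1147,  0.0028]), 'force': array([-0.0739, -0.201 , -0.0369]), 'moment': array([-0.0245,  0.0374, -0.0095]), 'gripper_width': 0.08566599903204691}
top {'camera_matrix': array([[622.5099,   0.    , 326.2124],
       [  0.    , 622.5099, 241.8112],
       [  0.    ,   0.    ,   1.    ]]), 'xyz': array([0.399 , 0.0958, 1.3599]), 'attitude': array([-2.136 ,  2.1312, -0.1479])}
side {'camera_matrix': array([[451.6968,   0.    , 311.063 ],
       [  0.    , 451.6968, 239.0491],
       [  0.    ,   0.    ,   1.    ]]), 'xyz': array([0.2048, 0.5542, 0.6083]), 'attitude': array([-0.8603,  2.4448, -1.1621])}
wrist {'camera_matrix': array([[358.6635,   0.    , 318.9132],
       [  0.    , 358.6635, 238.0727],
       [  0.    ,   0.    ,   1.    ]]), 'xyz': array([0.075 , 0.5743, 0.3733]), 'attitude': array([2.294 , 1.7663, 0.2591])}
```

View pics/top0.png

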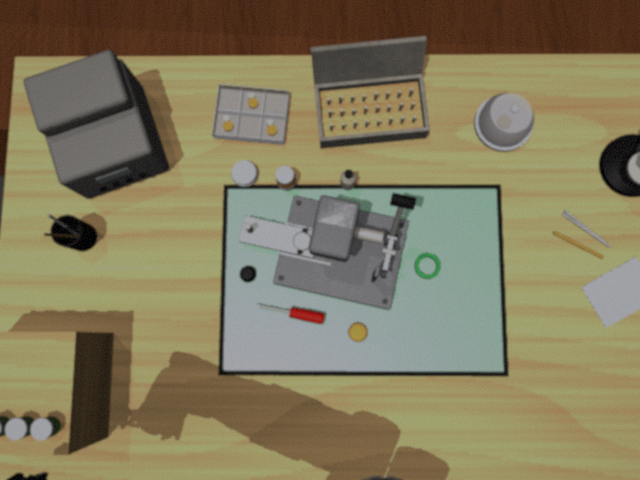

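View pics/side0.png

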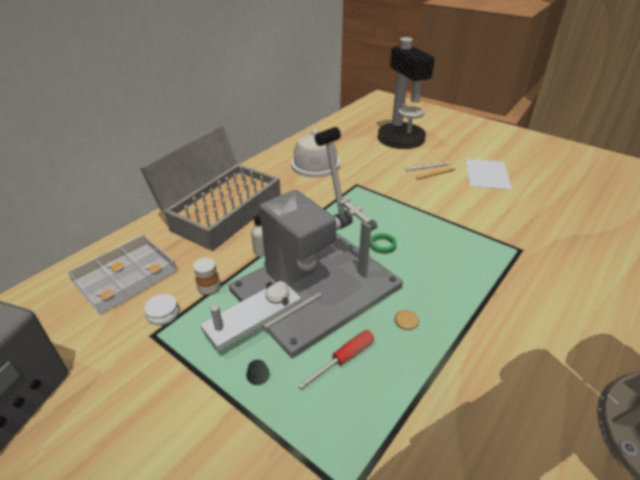

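Top view: base corners about (293,198), (409,215), (389,307), (275,281); lever grip (403,201); post (250,228). In the side view the grip is at (328,136) and the post top at (216,308). I'll zoom in for better pixels.

```bash
python3 - <<'E'
import cv2,numpy as np
a=cv2.imread('pics/top0.png')[180:320,230:430]; b=cv2.imread('pics/side0.png')[120:360,190:410]
a=cv2.resize(a,None,fx=4,fy=4,interpolation=cv2.INTER_CUBIC);cv2.imwrite('pics/topz.png',cv2.convertScaleAbs(a,alpha=1.5))
E
```

```text
(no output)
```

View pics/topz.png

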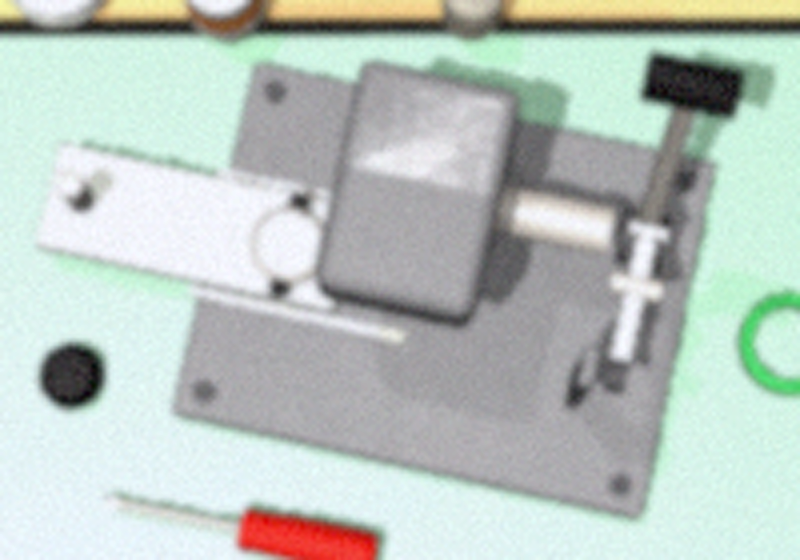

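```bash
cat >> h.py <<'E'
def ray(c,u,v,ci=None):
    ci=ci or robot.camera_info(c); K=ci['camera_matrix']
    d=R.from_rotvec(ci['attitude']).as_matrix()@np.linalg.inv(K)@[u,v,1]
    return ci['xyz'],d
def onz(c,u,v,z):
    o,d=ray(c,u,v); return o+d*(z-o[2])/d[2]
def tri(*rs):
    A=0;b=0
    for o,d in rs:
        d=d/np.linalg.norm(d);P=np.eye(3)-np.outer(d,d);A=A+P;b=b+P@o
    return np.linalg.solve(A,b)
E
python3 - <<'E'
from h import *
np.set_printoptions(precision=4,suppress=True)
t=lambda u,v,z:onz('top',230+u/4,180+v/4,z)
BL,BR,TL,TR=[t(u,v,.02) for u,v in((177,411),(640,516),(258,62),(714,162))]
print(BL,BR,TL,TR, [np.linalg.norm(a-b) for a,b in((BL,BR),(TL,TR),(BL,TL),(BR,TR))])
y=(BL-BR)+(TL-TR); x=(TL-BL)+(TR-BR)
print('yaw',np.arctan2(-y[0],y[1]),np.arctan2(x[1],x[0]))
C=[t(u,v,.18) for u,v in((375,62),(518,97),(325,283),(465,315))];print('C',np.array(C))
g=t(693,85,.253); p=t(72,187,.089); pin=t(635,285,.136)
yaw=(np.arctan2(-y[0],y[1])+np.arctan2(x[1],x[0]))/2
Rz=R.from_euler('z',yaw).as_matrix()
print('grip',g,'org',g-Rz@[.082,-.115,.253]); print('org by pin',pin-Rz@[.005,-.115,.136])
print('org C',np.mean(C,0)-Rz@[.0225,0,.18])
o=g-Rz@[.082,-.115,.253]
print('basec',Rz.T@(np.mean([BL,BR,TL,TR],0)-o))
print('post',p,Rz.T@(p-o)); 
print('tri grip',tri(ray('top',230+693/4,180+85/4),ray('side',328,136)),'post',tri(ray('top',230+72/4,180+187/4),ray('side',216,307)))
E
```

```text
[0.5181 0.2296 0.02  ] [ 0.4623 -0.0192  0.02  ] [0.711  0.1881 0.02  ] [ 0.655 -0.062  0.02 ] [np.float64(0.2550446242847436), np.float64(0.25622491876944964), np.float64(0.19733129663513038), np.float64(0.19732098188393749)]
yaw -0.22035308052059382 -0.2153377044231123
C [[0.6737 0.1202 0.18  ]
 [0.6564 0.0509 0.18  ]
 [0.5654 0.1437 0.18  ]
 [0.55   0.0767 0.18  ]]
grip [ 0.646  -0.0256  0.253 ] org [ 0.5908  0.1044 -0.    ]
org by pin [ 0.5908  0.1052 -0.    ]
org C [ 0.5894  0.1028 -0.    ]
basec [ 0.0003 -0.0207  0.02  ]
post [0.6284 0.2793 0.089 ] [-0.0011  0.1789  0.089 ]
tri grip [ 0.6456 -0.0261  0.2522] post [0.6285 0.2793 0.0868]
```

Localised: yaw ≈ -0.217, origin ≈ (0.591, 0.104), and the tray is about 64 mm out; both views and the pin agree within 2 mm. The tool axes are almost (-X, +Y, -Z) of the press. I'll go to the tray post's outer side with the gripper shut.

```bash
cat >> h.py <<'E'
YAW=-.2178; O=np.array([.5907,.1046,0]); RP=R.from_euler('z',YAW)
def st():
    o=robot.get_obs(); p=RP.inv().apply(o['ee_pos']-O)*1000
    M=(RP.inv()*R.from_rotvec(o['ee_rot'])).as_matrix()
    print('t%.2f'%o['t'],'press mm',p.round(1),'toolx',M[:,0].round(3),'z',M[:,2].round(3),'F',RP.inv().apply(o['force']).round(1),'w%.4f'%o['gripper_width'])
if __name__=='__main__': st()
E
python3 h.py
```

```text
t0.10 press mm [-530.1  344.3  241.5] toolx [-0.999  0.042  0.   ] z [-0.    -0.002 -1.   ] F [-0.2  0.3  0.4] w0.0855
```

Request:
carry_out:
  series:
    - {"dx": -5.5,"dy": -1.4,"spin": -0.04,"gripper": 0}
    - {"dx": -6,"dy": -1.4,"gripper": 0}
    - {"dx": -6,"dy": -1.4,"gripper": 0}
    - {"dx": -6,"dy": -1.4,"gripper": 0}
    - {"dx": -6,"dy": -1.4,"gripper": 0}
    - {"dx": -6,"dy": -1.4,"gripper": 0}
    - {"dx": -6,"dy": -1.4,"gripper": 0}
    - {"dx": -6,"dy": -1.4,"gripper": 0}
    - {"dx": 0,"dy": 0}

```text
schema error: expected keys dx, dy, dz, spin, gripper
```

```bash
python3 h.py
```

```text
t0.10 press mm [-530.1  344.3  241.5] toolx [-0.999  0.042  0.   ] z [-0.    -0.002 -1.   ] F [-0.2  0.3  0.4] w0.0855
```

All five keys are needed in each row.

Request:
carry_out:
  series:
    - {"dx": -5.5,"dy": -1.4,"dz": 0,"spin": -0.04,"gripper": 0}
    - {"dx": -6,"dy": -1.4,"dz": 0,"spin": 0,"gripper": 0}
    - {"dx": -6,"dy": -1.4,"dz": 0,"spin": 0,"gripper": 0}
    - {"dx": -6,"dy": -1.4,"dz": 0,"spin": 0,"gripper": 0}
    - {"dx": -6,"dy": -1.4,"dz": 0,"spin": 0,"gripper": 0}
    - {"dx": -6,"dy": -1.4,"dz": 0,"spin": 0,"gripper": 0}
    - {"dx": -6,"dy": -1.4,"dz": 0,"spin": 0,"gripper": 0}
    - {"dx": -6,"dy": -1.4,"dz": 0,"spin": 0,"gripper": 0}
    - {"dx": 0,"dy": 0,"dz": 0,"spin": 0,"gripper": 0}

```text
t: 1.23
ee_pos: [0.5941, 0.337, 0.2347]
ee_rot: [-0.334, -3.118, 0.009]
force: [-1.0, 0.5, -0.3]
gripper_width: -0.0
```

```bash
python3 h.py
```

```text
t1.23 press mm [-46.9 227.6 234.7] toolx [-1.    -0.004  0.006] z [-0.006 -0.006 -1.   ] F [-1.1  0.3 -0.3] w-0.0000
```

Request:
carry_out:
  series:
    - {"dx": -2.4,"dy": -0.3,"dz": 0,"spin": 0,"gripper": 0}
    - {"dx": -2.4,"dy": -0.3,"dz": 0,"spin": 0,"gripper": 0}
    - {"dx": 0,"dy": 0,"dz": 4,"spin": 0,"gripper": 0}
    - {"dx": 0,"dy": 0,"dz": 4,"spin": 0,"gripper": 0}
    - {"dx": 0,"dy": 0,"dz": 3,"spin": 0,"gripper": 0}
    - {"dx": 0,"dy": 0,"dz": 2,"spin": 0,"gripper": 0}
    - {"dx": 0,"dy": 0,"dz": 0,"spin": 0,"gripper": 0}

```text
t: 2.1
ee_pos: [0.6335, 0.3227, 0.0983]
ee_rot: [-0.328, -3.111, 0.011]
force: [-0.3, 0.3, 0.2]
gripper_width: 0.0002
```

```bash
python3 h.py; python3 -c "
from h import *
a=snap('side','s1')[220:400,150:390];b=snap('top','t1')[180:300,220:380]
cv2.imwrite('pics/c1.png',np.hstack([cv2.resize(a,(400,300)),cv2.resize(b,(400,300))])[:,:,::-1])"
```

```text
t2.10 press mm [ -5.4 222.2  98.3] toolx [-1.    -0.008  0.013] z [-0.013 -0.009 -1.   ] F [-0.3  0.2  0.2] w0.0002
```

View pics/c1.png

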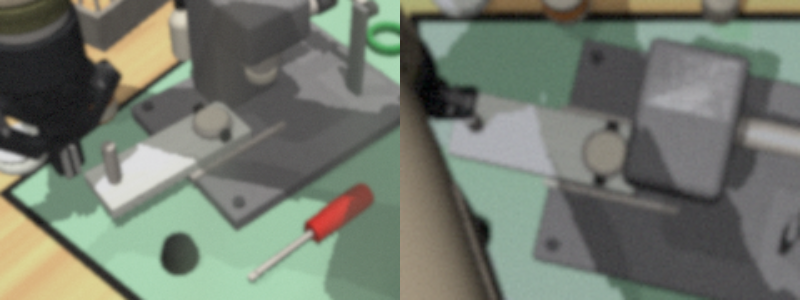

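The crop shows the shut fingers beyond and level with the post, clear of the loupe and jar. I'll descend and push.

Request:
carry_out:
  series:
    - {"dx": -0.5,"dy": 0,"dz": 2,"spin": 0,"gripper": 0}
    - {"dx": 0,"dy": 0,"dz": 1.5,"spin": 0,"gripper": 0}
    - {"dx": 0,"dy": -1.2,"dz": 0,"spin": 0,"gripper": 0}
    - {"dx": 0,"dy": -1.2,"dz": 0,"spin": 0,"gripper": 0}
    - {"dx": 0,"dy": -1.2,"dz": 0,"spin": 0,"gripper": 0}
    - {"dx": 0,"dy": -1.2,"dz": 0,"spin": 0,"gripper": 0}
    - {"dx": 0,"dy": -1.2,"dz": 0,"spin": 0,"gripper": 0}

```text
t: 3.08
ee_pos: [0.6281, 0.2614, 0.0668]
ee_rot: [-0.327, -3.119, 0.001]
force: [-0.3, 2.4, -1.5]
gripper_width: -0.0002
```

```bash
python3 h.py
```

```text
t3.08 press mm [  2.7 161.2  66.8] toolx [-1.    -0.009  0.006] z [-0.006 -0.001 -1.   ] F [-0.8  2.2 -1.5] w-0.0002
```

Request:
carry_out:
  series:
    - {"dx": 0.2,"dy": -1,"dz": 0,"spin": 0,"gripper": 0}
    - {"dx": 0,"dy": -0.7,"dz": 0,"spin": 0,"gripper": 0}
    - {"dx": 0,"dy": -0.5,"dz": 0,"spin": 0,"gripper": 0}
    - {"dx": 0,"dy": -0.4,"dz": 0,"spin": 0,"gripper": 0}

```text
t: 3.58
ee_pos: [0.6215, 0.2373, 0.0679]
ee_rot: [-0.326, -3.121, -0.012]
force: [3.0, 20.3, -6.1]
gripper_width: -0.0
```

```bash
python3 h.py
```

```text
t3.58 press mm [  1.4 136.2  67.9] toolx [-1.    -0.009  0.004] z [-0.004  0.007 -1.   ] F [-1.5 20.5 -6.1] w-0.0000
```

Force went to 20 N at y = 136.2 (expected 136.5 when home), so the tray is against its stop. Backing off, rising and going round the front.

Request:
carry_out:
  series:
    - {"dx": 0,"dy": 1.5,"dz": 0,"spin": 0,"gripper": 0}
    - {"dx": 0,"dy": 1.5,"dz": -2,"spin": 0,"gripper": 0}
    - {"dx": 0,"dy": 0,"dz": -5.5,"spin": 0,"gripper": 0}
    - {"dx": 0,"dy": 0,"dz": -5.5,"spin": 0,"gripper": 0}
    - {"dx": 3,"dy": 0,"dz": -5,"spin": 0,"gripper": 0}
    - {"dx": 5,"dy": -2,"dz": 0,"spin": 0,"gripper": 50}
    - {"dx": 3,"dy": -5,"dz": 0,"spin": 0,"gripper": 50}
    - {"dx": 0,"dy": -6,"dz": 0,"spin": 0,"gripper": 50}
    - {"dx": 0,"dy": -6,"dz": 0,"spin": 0,"gripper": 50}
    - {"dx": 0,"dy": -6,"dz": 0,"spin": 0,"gripper": 50}
    - {"dx": 0,"dy": -5,"dz": 0,"spin": 0,"gripper": 50}
    - {"dx": 0,"dy": 0,"dz": 0,"spin": 0,"gripper": 50}

```text
t: 5.08
ee_pos: [0.4561, -0.0107, 0.2565]
ee_rot: [0.318, 3.121, -0.007]
force: [0.0, -0.6, -0.5]
gripper_width: 0.042
```

```bash
python3 h.py; python3 -c "
from h import *
a=snap('side','s2')[120:390,180:420];snap('wrist','w2')
cv2.imwrite('pics/c2.png',np.hstack([cv2.resize(a,(427,480)),cv2.resize(snap('top','t2')[180:320,220:430],(373,480))])[:,:,::-1])"
```

```text
t5.08 press mm [-106.5 -141.7  256.5] toolx [-1.    -0.015 -0.004] z [ 0.005 -0.004 -1.   ] F [ 0.2 -0.6 -0.5] w0.0420
```

View pics/c2.png

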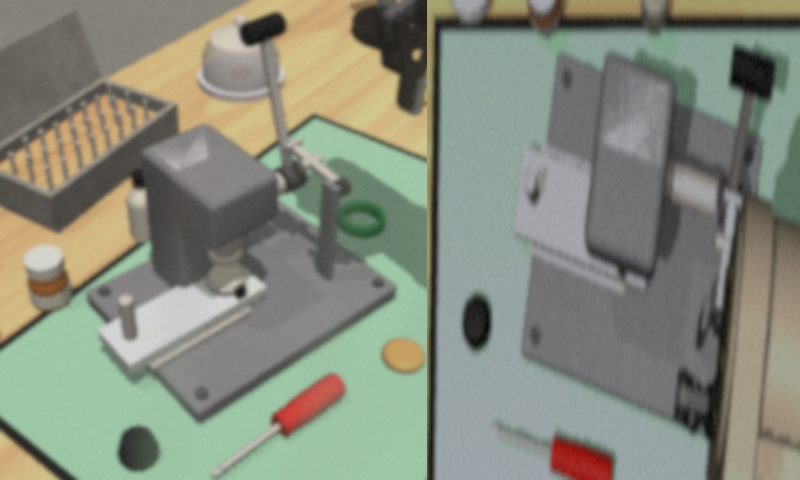

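The tray is home with the watch under the ram, and the bystanders haven't moved. Going above the catch pin.

Request:
carry_out:
  series:
    - {"dx": -4,"dy": 1,"dz": 0,"spin": 0.015,"gripper": 50}
    - {"dx": -4,"dy": 1,"dz": 0,"spin": 0,"gripper": 50}
    - {"dx": -3,"dy": 0.7,"dz": 0,"spin": 0,"gripper": 50}
    - {"dx": 0,"dy": 0,"dz": 4,"spin": 0,"gripper": 50}
    - {"dx": 0,"dy": 0,"dz": 3,"spin": 0,"gripper": 50}
    - {"dx": 0,"dy": 0,"dz": 0,"spin": 0,"gripper": 50}

```text
t: 5.98
ee_pos: [0.5762, 0.0074, 0.1844]
ee_rot: [0.308, 3.122, -0.005]
force: [0.2, 0.1, 0.1]
gripper_width: 0.0425
```

```bash
python3 h.py
```

```text
t5.97 press mm [  6.8 -98.  184.4] toolx [-1.    -0.021 -0.005] z [ 0.005 -0.003 -1.   ] F [0.2 0.2 0.1] w0.0425
```

Request:
carry_out:
  series:
    - {"dx": 0.2,"dy": -1.6,"dz": 0,"spin": 0.02,"gripper": 50}
    - {"dx": 0,"dy": 0,"dz": 0,"spin": 0,"gripper": 50}
    - {"dx": 0,"dy": 0,"dz": 0,"spin": 0,"gripper": 50}

```text
t: 6.35
ee_pos: [0.5723, -0.0076, 0.1879]
ee_rot: [0.337, 3.115, -0.006]
force: [-0.3, -0.2, -0.1]
gripper_width: 0.0426
```

```bash
python3 -c "
from h import *
st();im=snap('wrist','w3');ci=robot.camera_info('wrist')
for n,p in dict(pin=(5,-115,136),hinge=(-40,-115,130)).items():
    w=RP.apply(np.array(p)/1000)+O
    q=ci['camera_matrix']@R.from_rotvec(ci['attitude']).inv().apply(w-ci['xyz']);print(n,q[:2]/q[2])"
```

```text
t6.35 press mm [   6.2 -113.6  187.9] toolx [-1.    -0.002 -0.009] z [ 0.009 -0.003 -1.   ] F [-0.2 -0.2 -0.1] w0.0426
pin [317.4625396  268.45639387]
hinge [317.70161631 185.00701297]
```

View pics/w3.png

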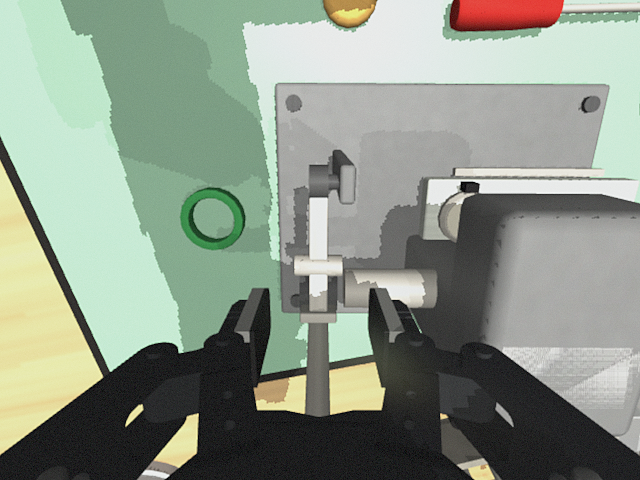

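The wrist view shows the pin at (318,265) against a predicted (317,268), centred between the jaws. Descending and closing gently.

Request:
carry_out:
  series:
    - {"dx": 0.2,"dy": -0.1,"dz": 2.5,"spin": 0,"gripper": 50}
    - {"dx": 0,"dy": 0,"dz": 2.2,"spin": 0,"gripper": 50}
    - {"dx": 0,"dy": 0,"dz": 1.2,"spin": 0,"gripper": 50}
    - {"dx": 0,"dy": 0,"dz": 0,"spin": 0,"gripper": 50}

```text
t: 6.9
ee_pos: [0.5727, -0.0092, 0.1309]
ee_rot: [0.338, 3.108, -0.006]
force: [0.0, -0.1, -0.1]
gripper_width: 0.0424
```

```bash
python3 h.py
```

```text
t6.90 press mm [   7.1 -115.   130.9] toolx [-1.    -0.001 -0.016] z [ 0.016 -0.002 -1.   ] F [ 0.  -0.1 -0.1] w0.0424
```

Request:
carry_out:
  series:
    - {"dx": 0.2,"dy": 0,"dz": 0.1,"spin": 0,"gripper": 20}
    - {"dx": 0,"dy": 0,"dz": 0,"spin": 0,"gripper": 20}
    - {"dx": 0,"dy": 0,"dz": 0,"spin": 0,"gripper": 20}
    - {"dx": 0,"dy": 0,"dz": 0,"spin": 0,"gripper": 20}
  force: 25

```text
t: 7.4
ee_pos: [0.5717, -0.0082, 0.1317]
ee_rot: [0.337, 3.105, -0.004]
force: [1.1, 0.9, -1.2]
gripper_width: 0.0253
```

```bash
python3 h.py
```

```text
t7.40 press mm [   5.9 -114.2  131.7] toolx [-1.    -0.002 -0.018] z [ 0.018 -0.001 -1.   ] F [ 0.8  1.2 -1.2] w0.0253
```

Gripped (25.3 mm). Lifting along the arc, checking midway.

Request:
carry_out:
  series:
    - {"dx": 0.28,"dy": 0,"dz": -1.1,"spin": 0,"gripper": 20}
    - {"dx": 0.55,"dy": 0,"dz": -1.0,"spin": 0,"gripper": 20}
    - {"dx": 0.77,"dy": 0,"dz": -0.8,"spin": 0,"gripper": 20}
    - {"dx": 0,"dy": 0,"dz": 0,"spin": 0,"gripper": 20}

```text
t: 7.9
ee_pos: [0.5544, -0.0044, 0.1622]
ee_rot: [0.337, 3.106, -0.004]
force: [1.1, 1.7, -4.8]
gripper_width: 0.0251
```

```bash
python3 h.py
```

```text
t7.90 press mm [ -11.9 -114.2  162.2] toolx [-1.    -0.002 -0.018] z [ 0.018 -0.001 -1.   ] F [ 0.7  1.9 -4.8] w0.0251
```

Request:
carry_out:
  series:
    - {"dx": 0.85,"dy": 0,"dz": -0.45,"spin": 0,"gripper": 20}
    - {"dx": 1.07,"dy": 0,"dz": -0.35,"spin": 0,"gripper": 20}
    - {"dx": 1.12,"dy": 0,"dz": -0.07,"spin": 0,"gripper": 20}
    - {"dx": 1.1,"dy": 0,"dz": 0.2,"spin": 0,"gripper": 20}
    - {"dx": 0,"dy": 0,"dz": 0,"spin": 0,"gripper": 20}

```text
t: 8.52
ee_pos: [0.5156, 0.0043, 0.1726]
ee_rot: [0.336, 3.093, -0.005]
force: [3.5, 0.6, -6.0]
gripper_width: 0.025
```

```bash
python3 h.py
```

```text
t8.53 press mm [ -51.7 -114.2  172.6] toolx [-1.    -0.002 -0.031] z [ 0.031 -0.    -1.   ] F [ 3.3  1.3 -6. ] w0.0250
```

Request:
carry_out:
  series:
    - {"dx": 1.1,"dy": 0,"dz": 0.8,"spin": 0,"gripper": 20}
    - {"dx": 0.9,"dy": 0,"dz": 0.75,"spin": 0,"gripper": 20}
    - {"dx": 0.67,"dy": 0,"dz": 0.9,"spin": 0,"gripper": 20}
    - {"dx": 0.2,"dy": 0,"dz": 0.5,"spin": 0,"gripper": 20}
    - {"dx": 0,"dy": 0,"dz": 0,"spin": 0,"gripper": 20}

```text
t: 9.15
ee_pos: [0.4887, 0.0103, 0.1513]
ee_rot: [0.334, 3.083, -0.007]
force: [7.7, 0.5, -3.4]
gripper_width: 0.0252
```

```bash
python3 h.py
```

```text
t9.15 press mm [ -79.2 -114.1  151.3] toolx [-0.999 -0.002 -0.041] z [ 0.041 -0.    -0.999] F [ 7.4  2.1 -3.4] w0.0252
```

Request:
carry_out:
  series:
    - {"dx": 0,"dy": 0,"dz": 0.2,"spin": 0,"gripper": 50}
    - {"dx": 0,"dy": 0,"dz": 0,"spin": 0,"gripper": 50}
    - {"dx": 0,"dy": 0,"dz": 0,"spin": 0,"gripper": 50}
    - {"dx": 0,"dy": 0,"dz": -3,"spin": 0,"gripper": 50}
    - {"dx": 0,"dy": 0,"dz": -4.5,"spin": 0,"gripper": 70}
    - {"dx": 0,"dy": 0,"dz": -5,"spin": 0,"gripper": 75}
    - {"dx": 0,"dy": 0,"dz": -5,"spin": 0,"gripper": 75}
    - {"dx": 0,"dy": 0,"dz": 0,"spin": 0,"gripper": 75}

```text
t: 10.15
ee_pos: [0.4777, 0.0118, 0.3251]
ee_rot: [0.337, 3.098, -0.009]
force: [0.0, 0.5, -0.9]
gripper_width: 0.0641
```

```bash
python3 -c "
from h import *
st();a=snap('side','s4')[110:290,250:430]
cv2.imwrite('pics/c4.png',np.hstack([cv2.resize(a,(400,400)),cv2.resize(snap('wrist','w4'),(400,300),interpolation=3)[:,:].copy() if 0 else cv2.copyMakeBorder(cv2.resize(snap('wrist','w4'),(400,300)),0,100,0,0,0)])[:,:,::-1])"
```

```text
t10.15 press mm [ -90.3 -115.   325.1] toolx [-1.    -0.001 -0.026] z [ 0.026 -0.003 -1.   ] F [-0.1  0.5 -0.9] w0.0641
```

View pics/c4.png

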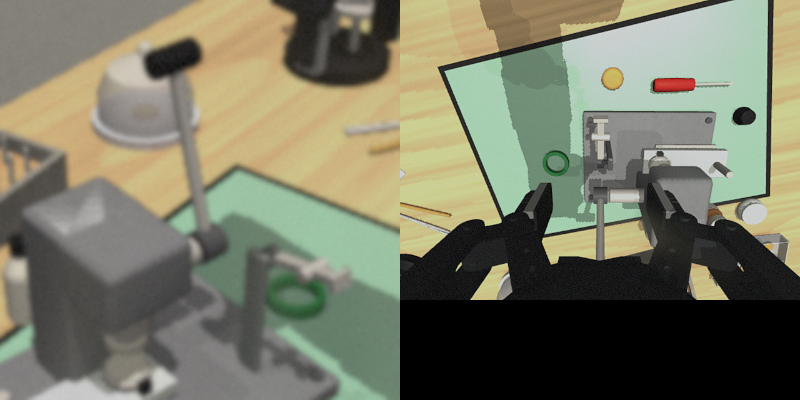

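The catch lies forward at its stop and the lever is still at rest. Next, over the lever's grip.

Request:
carry_out:
  series:
    - {"dx": -5,"dy": 0,"dz": 0,"spin": 0,"gripper": 75}
    - {"dx": -5,"dy": 0,"dz": 0,"spin": 0,"gripper": 75}
    - {"dx": -4,"dy": 0,"dz": 0,"spin": 0,"gripper": 75}
    - {"dx": -1.5,"dy": 0,"dz": 0,"spin": 0,"gripper": 75}
    - {"dx": 0,"dy": 0,"dz": 0,"spin": 0,"gripper": 75}

```text
t: 10.88
ee_pos: [0.627, -0.0217, 0.3121]
ee_rot: [-0.339, -3.123, 0.007]
force: [-1.2, -0.9, -0.9]
gripper_width: 0.0645
```

```bash
python3 h.py
```

```text
t10.88 press mm [  62.7 -115.4  312.1] toolx [-1.    -0.001 -0.   ] z [ 0.    -0.005 -1.   ] F [-1.  -1.1 -0.9] w0.0645
```

Request:
carry_out:
  series:
    - {"dx": -1.9,"dy": 0,"dz": 0,"spin": 0,"gripper": 75}
    - {"dx": 0,"dy": 0,"dz": 2.5,"spin": 0,"gripper": 75}
    - {"dx": 0,"dy": 0,"dz": 2.2,"spin": 0,"gripper": 75}
    - {"dx": 0,"dy": 0,"dz": 1.5,"spin": 0,"gripper": 75}
    - {"dx": 0,"dy": 0,"dz": 0,"spin": 0,"gripper": 75}

```text
t: 11.5
ee_pos: [0.6391, -0.0245, 0.2429]
ee_rot: [-0.337, -3.111, 0.006]
force: [1.1, -0.7, -0.5]
gripper_width: 0.0637
```

```bash
python3 h.py
```

```text
t11.50 press mm [  75.1 -115.6  242.9] toolx [-1.    -0.002  0.012] z [-0.012 -0.005 -1.   ] F [ 1.3 -0.4 -0.5] w0.0637
```

Request:
carry_out:
  series:
    - {"dx": -0.8,"dy": 0,"dz": 0,"spin": 0,"gripper": 75}
    - {"dx": 0,"dy": 0,"dz": 0,"spin": 0,"gripper": 40}
    - {"dx": 0,"dy": 0,"dz": 0,"spin": 0,"gripper": 40}
    - {"dx": 0,"dy": 0,"dz": 0,"spin": 0,"gripper": 40}
    - {"dx": 0,"dy": 0,"dz": 0,"spin": 0,"gripper": 40}
  force: 60

```text
t: 12.12
ee_pos: [0.6471, -0.0251, 0.2445]
ee_rot: [-0.336, -3.112, 0.004]
force: [0.1, 1.0, -1.9]
gripper_width: 0.0431
```

```bash
python3 h.py
```

```text
t12.12 press mm [  83.1 -114.5  244.5] toolx [-1.    -0.003  0.011] z [-0.011 -0.004 -1.   ] F [-0.1  1.  -1.9] w0.0431
```

Request:
carry_out:
  series:
    - {"dx": 1.55,"dy": 0,"dz": -0.4,"spin": 0,"gripper": 40}
    - {"dx": 1.6,"dy": 0,"dz": -0.24,"spin": 0,"gripper": 40}
    - {"dx": 1.6,"dy": 0,"dz": -0.08,"spin": 0,"gripper": 40}
    - {"dx": 1.6,"dy": 0,"dz": 0.08,"spin": 0,"gripper": 40}

```text
t: 12.62
ee_pos: [0.5953, -0.0135, 0.2523]
ee_rot: [0.339, 3.112, -0.005]
force: [8.2, 0.3, -1.3]
gripper_width: 0.0431
```

```bash
python3 h.py
```

```text
t12.62 press mm [  30.  -114.4  252.3] toolx [-1.    -0.001 -0.012] z [ 0.012 -0.002 -1.   ] F [ 7.9  2.  -1.3] w0.0431
```

Request:
carry_out:
  series:
    - {"dx": 1.6,"dy": 0,"dz": 0.1,"spin": 0,"gripper": 40}
    - {"dx": 1.6,"dy": 0,"dz": 0.25,"spin": 0,"gripper": 40}
    - {"dx": 1.55,"dy": 0,"dz": 0.4,"spin": 0,"gripper": 40}
    - {"dx": 1.5,"dy": 0,"dz": 0.55,"spin": 0,"gripper": 40}

```text
t: 13.12
ee_pos: [0.549, -0.0032, 0.2445]
ee_rot: [0.337, 3.074, -0.007]
force: [7.1, 0.0, 5.9]
gripper_width: 0.043
```

```bash
python3 h.py
```

```text
t13.12 press mm [ -17.4 -114.2  244.5] toolx [-0.999  0.    -0.05 ] z [ 0.05   0.001 -0.999] F [6.9 1.5 5.9] w0.0430
```

Request:
carry_out:
  series:
    - {"dx": 1.5,"dy": 0,"dz": 0.6,"spin": 0,"gripper": 40}
    - {"dx": 1.5,"dy": 0,"dz": 0.7,"spin": 0,"gripper": 40}
    - {"dx": 1.4,"dy": 0,"dz": 0.85,"spin": 0,"gripper": 40}

```text
t: 13.5
ee_pos: [0.5209, 0.0032, 0.2316]
ee_rot: [0.335, 3.035, -0.011]
force: [2.4, 0.1, 16.5]
gripper_width: 0.043
```

```bash
python3 h.py
```

```text
t13.50 press mm [ -46.2 -114.1  231.6] toolx [-0.996  0.002 -0.089] z [ 0.089  0.002 -0.996] F [ 2.3  0.6 16.5] w0.0430
```

Request:
carry_out:
  series:
    - {"dx": 1.4,"dy": 0,"dz": 0.3,"spin": 0,"gripper": 40}
    - {"dx": 1.3,"dy": 0,"dz": 0.6,"spin": 0,"gripper": 40}

```text
t: 13.75
ee_pos: [0.5069, 0.0063, 0.2237]
ee_rot: [0.336, 3.008, -0.013]
force: [8.4, 0.0, 5.9]
gripper_width: 0.043
```

```bash
python3 h.py
```

```text
t13.75 press mm [ -60.6 -114.1  223.7] toolx [-0.993  0.005 -0.115] z [ 0.115  0.003 -0.993] F [8.2 1.8 5.9] w0.0430
```

Request:
carry_out:
  series:
    - {"dx": 1.0,"dy": 0,"dz": 0.7,"spin": 0,"gripper": 40}
    - {"dx": 0.8,"dy": 0,"dz": 0.7,"spin": 0,"gripper": 40}

```text
t: 14.0
ee_pos: [0.4988, 0.0082, 0.217]
ee_rot: [0.335, 2.985, -0.015]
force: [-7.0, 1.3, 25.1]
gripper_width: 0.0429
```

```bash
python3 h.py
```

```text
t14.00 press mm [ -68.9 -114.   217. ] toolx [-0.99   0.006 -0.138] z [ 0.138  0.004 -0.99 ] F [-7.2 -0.2 25.1] w0.0429
```

Request:
carry_out:
  series:
    - {"dx": 0.6,"dy": 0,"dz": 0.0,"spin": 0,"gripper": 40}
    - {"dx": 0.4,"dy": 0,"dz": 0.2,"spin": 0,"gripper": 40}

```text
t: 14.25
ee_pos: [0.5006, 0.0078, 0.2183]
ee_rot: [0.335, 2.959, -0.017]
force: [2.0, 0.5, 6.4]
gripper_width: 0.0429
```

```bash
python3 h.py
```

```text
t14.25 press mm [ -67.1 -114.   218.3] toolx [-0.987  0.008 -0.163] z [ 0.163  0.006 -0.987] F [1.9 0.9 6.4] w0.0429
```

Request:
carry_out:
  series:
    - {"dx": 1.0,"dy": 0,"dz": 0.5,"spin": 0,"gripper": 40}
    - {"dx": 1.0,"dy": 0,"dz": 0.5,"spin": 0,"gripper": 40}

```text
t: 14.5
ee_pos: [0.4932, 0.0095, 0.212]
ee_rot: [0.333, 2.934, -0.02]
force: [10.8, -1.4, 4.1]
gripper_width: 0.0429
```

```bash
python3 h.py
```

```text
t14.50 press mm [ -74.6 -113.9  212. ] toolx [-0.982  0.009 -0.187] z [ 0.187  0.006 -0.982] F [10.9  1.   4.1] w0.0429
```

```bash
python3 -c "
from h import *
a=snap('side','s5')[110:310,250:450];b=snap('wrist','w5');st()
for n,p in dict(grip=(-68,-115,222),grip9=(-55,-115,232)).items():
  for c in('side','wrist'):
    ci=robot.camera_info(c);w=RP.apply(np.array(p)/1000)+O
    q=ci['camera_matrix']@R.from_rotvec(ci['attitude']).inv().apply(w-ci['xyz']);q=q[:2]/q[2]
    print(c,n,q, (q-[250,110])*2 if c=='side' else q*.625+[400,0])
cv2.imwrite('pics/c5.png',np.hstack([cv2.resize(a,(400,400)),cv2.copyMakeBorder(cv2.resize(b,(400,300)),0,100,0,0,0)])[:,:,::-1])"
```

```text
t14.60 press mm [ -74.6 -113.9  212. ] toolx [-0.982  0.009 -0.188] z [ 0.188  0.006 -0.982] F [10.7  0.   3. ] w0.0426
side grip [387.87990407 186.25659308] [275.75980814 152.51318615]
wrist grip [317.5140706  348.65861166] [598.44629413 217.91163228]
side grip9 [382.53805416 177.51877292] [265.07610832 135.03754583]
wrist grip9 [317.88355626 392.39555505] [598.67722266 245.2472219 ]
```

View pics/c5.png

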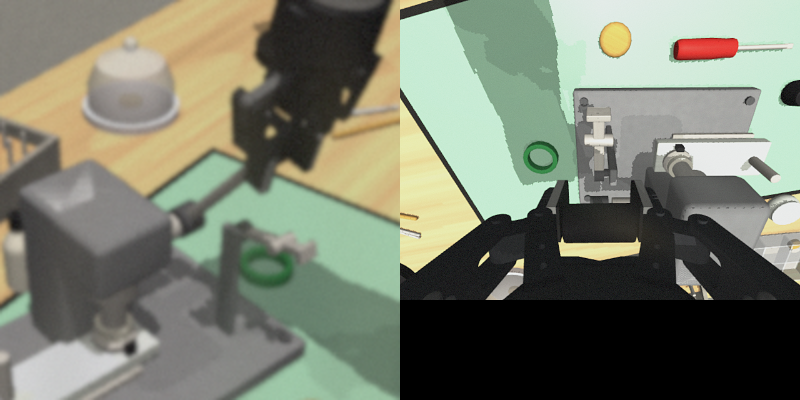

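The grip shows at about (600,223) in the wrist crop, against (598,218) predicted at the stop, so it is near or at it. I'll push a little more to confirm the stop by force.

Request:
carry_out:
  series:
    - {"dx": 1.2,"dy": 0,"dz": 0.9,"spin": 0,"gripper": 40}
    - {"dx": 1.2,"dy": 0,"dz": 0.9,"spin": 0,"gripper": 40}

```text
t: 14.85
ee_pos: [0.49, 0.0104, 0.2077]
ee_rot: [0.331, 2.89, -0.026]
force: [-3.3, -1.5, 47.8]
gripper_width: 0.0434
```

```bash
python3 -c "
from h import *
st();b=snap('wrist','w6');st();ci=robot.camera_info('wrist')
for a in(.9,.95,1.0):
    w=RP.apply(np.array((35-160*np.sin(a-.3),-115,100+160*np.cos(a-.3)))/1000)+O
    q=ci['camera_matrix']@R.from_rotvec(ci['attitude']).inv().apply(w-ci['xyz']);print(a,(q[:2]/q[2]-[220,220])*2)
cv2.imwrite('pics/c6.png',cv2.convertScaleAbs(cv2.resize(b[220:440,220:420],None,fx=2,fy=2),alpha=2.5)[:,:,::-1])"
```

```text
t14.85 press mm [ -77.9 -113.7  207.7] toolx [-0.973  0.011 -0.231] z [ 0.231  0.006 -0.973] F [-2.9 -2.2 47.8] w0.0434
t14.90 press mm [ -77.7 -113.8  208. ] toolx [-0.972  0.011 -0.233] z [ 0.233  0.006 -0.972] F [ 1.6 -2.7 35.4] w0.0435
0.9 [195.35803926 371.26204874]
0.95 [194.90656074 328.50735314]
1.0 [194.46735659 285.75052867]
```

View pics/c6.png

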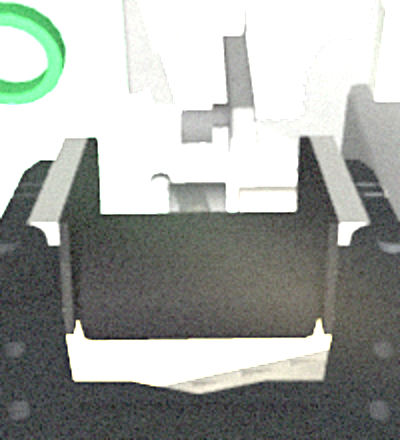

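The cylinder spans rows 213–337 (centre 275); the prediction at 1.0 is 286, so the lever is at its stop, but I'm pressing downwards more than needed. Easing to a mostly tangential pull.

Request:
carry_out:
  series:
    - {"dx": 1.2,"dy": 0,"dz": 0.35,"spin": 0,"gripper": 40}

```text
t: 15.02
ee_pos: [0.4907, 0.0101, 0.209]
ee_rot: [0.33, 2.862, -0.03]
force: [44.0, -7.2, -31.2]
gripper_width: 0.0425
```

```bash
cat > chk.py <<'E'
from h import *
st();b=robot.read_camera('wrist');robot.read_camera('side');st();ci=robot.camera_info('wrist')
for a in(.95,1.0):
    w=RP.apply(np.array((35-160*np.sin(a-.3),-115,100+160*np.cos(a-.3)))/1000)+O
    q=ci['camera_matrix']@R.from_rotvec(ci['attitude']).inv().apply(w-ci['xyz']);print(a,q[1]/q[2])
c=b[300:420,290:345].max(2).astype(float).mean(1); d=np.flatnonzero(c<55)+300
print('dark rows',[ (s[0],s[-1]) for s in np.split(d,np.flatnonzero(np.diff(d)>1)+1)], c[::8].round())
E
python3 chk.py
```

```text
t15.03 press mm [ -77.2 -113.9  209. ] toolx [-0.966  0.013 -0.258] z [ 0.258  0.006 -0.966] F [ 44.5   2.5 -31.2] w0.0425
t15.12 press mm [ -77.6 -114.1  208.6] toolx [-0.966  0.014 -0.258] z [ 0.258  0.005 -0.966] F [25.   2.2 -2.2] w0.0432
0.95 382.38099698255274
1.0 361.2878584798023
dark rows [(np.int64(326), np.int64(387)), (np.int64(415), np.int64(419))] [149.  96. 143. 148.  44.  44.  42.  42.  42.  40.  37. 102. 191. 111.
  88.]
```

```bash
for i in 1 2 3; do python3 chk.py | grep -v '^0.95'; done; python3 -c "
from h import *
cv2.imwrite('pics/fin.png',cv2.resize(snap('side','s7')[100:400,140:440],(600,600))[:,:,::-1])"
```

```text
t15.12 press mm [ -77.6 -114.1  208.6] toolx [-0.966  0.014 -0.258] z [ 0.258  0.005 -0.966] F [25.   2.2 -2.2] w0.0432
t15.22 press mm [ -77.6 -114.1  208.6] toolx [-0.966  0.014 -0.257] z [ 0.257  0.006 -0.966] F [25.5  0.8 -0.7] w0.0431
1.0 361.2577290897633
dark rows [(np.int64(326), np.int64(388)), (np.int64(415), np.int64(419))] [149.  93. 143. 155.  43.  44.  42.  43.  42.  40.  36.  41. 199. 112.
  87.]
t15.22 press mm [ -77.6 -114.1  208.6] toolx [-0.966  0.014 -0.257] z [ 0.257  0.006 -0.966] F [25.5  0.8 -0.7] w0.0431
t15.32 press mm [ -77.5 -114.1  208.6] toolx [-0.967  0.014 -0.256] z [ 0.256  0.005 -0.967] F [22.5  1.5 -0.5] w0.0429
1.0 361.26443481615627
dark rows [(np.int64(326), np.int64(388)), (np.int64(415), np.int64(419))] [150.  91. 143. 155.  44.  43.  42.  42.  42.  40.  37.  38. 202. 114.
  87.]
t15.32 press mm [ -77.5 -114.1  208.6] toolx [-0.967  0.014 -0.256] z [ 0.256  0.005 -0.967] F [22.5  1.5 -0.5] w0.0429
t15.43 press mm [ -77.5 -114.1  208.6] toolx [-0.967  0.014 -0.256] z [ 0.256  0.005 -0.967] F [24.5  1.6  0.3] w0.0428
1.0 361.2670525963428
dark rows [(np.int64(326), np.int64(388)), (np.int64(415), np.int64(419))] [150.  90. 142. 155.  43.  43.  43.  42.  42.  41.  37.  38. 204. 114.
  88.]
```

View pics/fin.png

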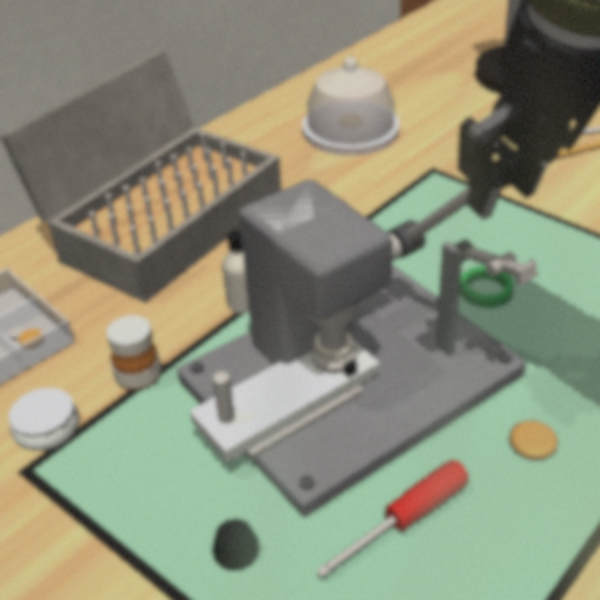

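The hold is steady (about 24 N, not moving), with the lever at its stop, the ram down on the watch, the tray home, the catch forward and the bystanders in place. Handing in.

```bash
python3 -c "
from bench import robot
print(robot.sign_off())"
```

```text
the job is handed in; nothing more can be done
None
```

The job is done in the order asked and handed in at about 15.4 s, with the arm still holding the lever forward. I got no verdict back.

- **Tray:** I pushed it in by its post until it hit its stop. The force rose to 20 N at 136.2 mm, against 136.5 mm expected when fully home.
- **Catch:** I lifted it by its pin over to about 2.45 rad and let it fall. Pictures show it lying forward, clear of the lever.
- **Lever:** I gripped the T-handle by its ends and pulled it forward. In the last readings the pull held steady at about 22 to 25 N and the tool did not move. The wrist view put the grip within about 4 pixels of where it should be at the 1.0 rad stop, on the far side. The last picture shows the ram down on the watch.
- **Small things:** those in view in the last side picture had not visibly moved.

**What disagreed:**
- The angle worked out from the arm's own pose came out slightly past the stop (about 1.05 rad). I put that down to the handle slipping and turning in the pads, and to the gripper tilting about 0.26 rad during the pull. I trusted the picture and the force instead.
- The wrist force briefly reached about 55 N while I adjusted the hold. That is under the 120 N limit, and I believe only the fingers were touching the handle, so the 40 N limit on the arm and gripper body should not apply.

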